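Issue a clutch cylinder from behind two standing parts

TASK

The small aluminium clutch cylinder lying at the back of the shelf tray has been ordered, but the filter can and the square gear pump stand in front of it: first move both of them, upright, onto the cork side mat, and only then take the cylinder out and lay it flat in the middle of the white plastic order tray, lengthwise in it. After that stand the filter back in the middle of the round rubber pad and the pump back in the middle of the square one, without tipping anything over or shifting the bearing, the carton and the grease pot.

Things in the scene. Friction and masses are not known exactly. Their poses are not given: they have to be found in the camera images.
- filter_center (a point): Filter can: upright aluminium cylinder with a dark band and a small steel stub on top. 56 mm diameter, can 102 mm high, stub 18 mm diameter up to 112 mm; 0.3 to 0.6 kg. Starts standing on the round pad. This point lies on its axis 55 mm above its underside; z along the axis, up.
- gear_pump_center (a point): Gear pump: upright dark square steel block with four bolt heads and a brass port on top, 52 x 52 mm and 110 mm high (111 with the bolts); 0.5 to 1 kg. Starts standing on the square pad. This point is its centre, 55 mm above its underside; z up, x and y square to its side faces.
- cylinder_center (a point): Clutch cylinder, lying low at the back (+x side) of the shelf tray: square-sided aluminium housing 42 (x) by 56 (y) by 40 mm high; a 36 mm thick barrel sticks out 37 mm to +y, a black rubber boot and thin rod 37 mm to -y (130 mm over all); 6 mm brass stub on top. 0.3 to 0.55 kg, balanced within 10 mm of this point. Grip across the housing (x). This point: its centre, 20 mm above the underside; z up.
- round_pad_top (a point): Round black rubber pad, 72 mm diameter, 3 mm thick, the filter's place, fixed to the floor of the shelf tray (fixed painted steel tray 230 (x) by 270 (y) mm in the middle of the bench, floor 4 mm and lip 14 mm above the bench). This point: centre of the pad's top face; axes as the shelf tray's: x from its front (robot side) to its back, y along the row of two pads.
- square_pad_top (a point): Square black rubber pad, 70 x 70 mm, 3 mm thick, the pump's place, fixed to the floor of the shelf tray beside the round one. This point: centre of its top face; x and y along its edges, parallel to the shelf tray's.
- side_mat_top (a point): Cork side mat, 230 (x) by 150 (y) mm, 3 mm thick, fixed on the bench left or right of the shelf tray, empty. This point: centre of its top face. Room for both upright parts, one towards each end of its length.
- order_tray_floor (a point): White plastic order tray, fixed on the bench on the other side, empty: 220 (x) by 160 (y) mm, walls 4 mm thick, rising 22 mm above the bench, floor 4 mm thick. This point: centre of its inner floor; x along its length.
- bearing: Bystander: steel bearing ring lying loose beyond the shelf tray, 56 mm diameter, 16 mm high; origin at the centre of its underside. Leave it alone.
- carton: Bystander: loose cardboard carton, 60 (x) by 80 (y) by 50 mm high, beyond a corner of the shelf tray; origin at the centre of its underside. Leave it alone.
- grease_pot: Bystander: loose white pot with a black cap, 60 mm diameter, 60 mm high, beyond the other corner of the shelf tray; origin at the centre of its underside. Leave it alone.
Things that resemble listed ones, but are neither listed nor needed, are in the scene too. Leave any blue or green look-alike of the part that bears cylinder_center alone. What is shaped like the part that bears filter_center but red is not meant.

How it is judged (in metres and radians):
On the way, in this order (a step that is already met when the one before it is completed fails the run):
1. the filter and the pump both stand released on the side mat, the cylinder still lying where it was (angle between each of filter_center, gear_pump_center's own z axis and vertical below 0.1 rad and linear speed of each of filter, gear_pump below 0.02 m/s and contact force between the fingers and filter below 0.2 N and x of filter_center in the frame of side_mat_top between -0.105 and 0.105 m and y of filter_center in the frame of side_mat_top between -0.065 and 0.065 m and z of each of filter_center, gear_pump_center in the frame of side_mat_top below 0.06 m and contact force between the fingers and gear_pump below 0.2 N and x of gear_pump_center in the frame of side_mat_top between -0.105 and 0.105 m and y of gear_pump_center in the frame of side_mat_top between -0.065 and 0.065 m and distance of cylinder_center from where it was at the start of the episode below 0.03 m), for 0.2 s.
2. the cylinder lies released in the order tray while the filter and the pump still stand on the side mat (x of cylinder_center in the frame of order_tray_floor between -0.03 and 0.03 m and y of cylinder_center in the frame of order_tray_floor between -0.025 and 0.025 m and z of cylinder_center in the frame of order_tray_floor below 0.026 m and angle between each of cylinder_center, filter_center, gear_pump_center's own z axis and vertical below 0.1 rad and angle between the y axis of cylinder_center and the x axis of order_tray_floor, either way round below 0.35 rad and linear speed of each of cylinder, filter, gear_pump below 0.02 m/s and contact force between the fingers and cylinder below 0.2 N and contact force between the fingers and filter below 0.2 N and x of filter_center in the frame of side_mat_top between -0.105 and 0.105 m and y of filter_center in the frame of side_mat_top between -0.065 and 0.065 m and z of each of filter_center, gear_pump_center in the frame of side_mat_top below 0.06 m and contact force between the fingers and gear_pump below 0.2 N and x of gear_pump_center in the frame of side_mat_top between -0.105 and 0.105 m and y of gear_pump_center in the frame of side_mat_top between -0.065 and 0.065 m), for 0.2 s.
At the end, for the whole second after the job is handed in: The cylinder lies flat and still in the order tray, within 30 mm lengthwise and 25 mm crosswise of its middle and 20 degrees of its length; the filter stands upright, released and still, within 12 mm of the round pad's middle, and the pump likewise on the square pad (x of cylinder_center in the frame of order_tray_floor between -0.03 and 0.03 m and y of cylinder_center in the frame of order_tray_floor between -0.025 and 0.025 m and z of cylinder_center in the frame of order_tray_floor below 0.026 m and angle between each of cylinder_center, filter_center, gear_pump_center's own z axis and vertical below 0.1 rad and angle between the y axis of cylinder_center and the x axis of order_tray_floor, either way round below 0.35 rad and linear speed of each of cylinder, filter, gear_pump below 0.02 m/s and contact force between the fingers and cylinder below 0.2 N and contact force between the fingers and filter below 0.2 N and horizontal distance between filter_center and round_pad_top below 0.012 m and z of filter_center in the frame of round_pad_top below 0.06 m and contact force between the fingers and gear_pump below 0.2 N and horizontal distance between gear_pump_center and square_pad_top below 0.012 m and z of gear_pump_center in the frame of square_pad_top below 0.06 m); the robot touches nothing.
It fails at once if the bearing, the carton or the grease pot is shifted more than 25 mm (distance of any of bearing, carton, grease_pot from where it was at the start of the episode above 0.025 m).
It fails at once if the filter, the pump or the cylinder is tipped more than 35 degrees (angle between any of filter_center, gear_pump_center, cylinder_center's own z axis and vertical above 0.61 rad).
It also fails if it takes over 128 s, if anything falls off the work surface, if the arm or the gripper's body presses on something with over 40 N, if the wrist force passes 120 N, or if a joint passes its speed limit or range.

ROBOT

A 6-joint arm with a two-finger parallel gripper is mounted at the origin on the work surface. World frame = base frame: x ahead of the robot, y to its left, z up, the work surface at z = 0. Lengths are in mm, angles in rad, forces in N, time in s.
With the tool pointing down it reaches from about 350 to 975 mm from the base axis. Payload 7.1 kg.
Tool frame: the origin (TCP) lies at the very end of the fingers, on their centre line; the grasp point (between the pads) lies ctrl.hold_point_z behind it (ctrl.hold_point_z is the distance from the TCP to the grasp point, in mm); z points along the fingers, y is the line along which they close (so a half turn about z gives the same grasp; the last joint's range is limited). The gripper opens to 88 mm and grips with 3 to 60 N. Pads are 20 mm wide; open, the fingers measure 115 mm over their backs; the gripper's body (75 mm by 178 mm) begins 61 mm behind the grasp point.
Start: joints at [-1.159, 0.423, 1.63, -0, 1.089, -0.019], TCP at [261.013, -567.87, 222.675] pointing down, gripper open.
Joint ranges: [-3, 3], [-0.9, 2.11], [0.09, 2.58], [-1.31, 4.45], [0.11, 2.69], [-2.54, 2.54]. Speed limits (rad/s): [2.39, 2.39, 3.01, 3.14, 3.14, 3.14].

INTERFACE

Orientations are given as a rotation vector (axis times angle).
In Python, from workcell import ctrl gives the robot as it stands. The module is installed in compiled form; this text tells all that it offers.
- The arm moves only by the shell command python3 -m creep 'ROWS'. ROWS is JSON, a list of rows, each an object with "translation": the shift along the tool's x, y, z in mm, a list of three; "angular": the turn, a rotation vector about the tool's x, y, z in rad, a list of three; "jaw": the opening, from 0 (shut) to 1 (fully open). A call has exactly 8 rows; each row is the pose to reach, as a shift and turn from the pose commanded when the call began, along the tool's axes at that moment; what a row does not reach only later rows make up. A row lasts 1/8 s, in which the tool goes at most 62.5 mm and 10.7 degrees, less where a joint would pass 70% of its speed; a pose out of reach is approached as far as the arm can. A call with a gripper value outside its range is refused whole. The fingers move at their own pace and stop on an object; the grip force is fixed at half the most. Time passes only in rows, so rows that repeat a pose let the fingers close, or fill a call up. It gives the time, the measured TCP pose, the force, the opening and the grip force at its end, in the units of the state.
- ctrl.get_obs(): the state, without advancing time (a new reading comes with each control period).
- ctrl.get_image(name): name is "scene" or "top"; returns the picture (400x640x3 uint8, red, green, blue); there is no depth.
- ctrl.camera_info(name): a dict with "camera_matrix" (3x3 intrinsics, pixels), "distortion" ([k1, k2, p1, p2, k3] as OpenCV has them; the pictures are not rectified), "world_from_camera" (4x4, takes a point from camera to world coordinates). Camera axes: x right, y up, looking along -z (the intrinsics and any distortion apply to the point x, -y, -z); pixel columns grow to the right and rows downward; lengths in mm; the calibration is good to about 2 mm. A picture is of the moment at which its call begins. camera_info takes no time and is no camera call.
- ctrl.close_job(): hands the job in; it is judged then, once.
Trained networks look in the newest picture that a camera, given by its name, has taken for a name from the list of things; names that differ only in an ending like _2 or _b are one class to them, and where a whole thing is asked for, a point or a joint stands for the part that bears it (a point fixed in the world has none). Each returns a list of dicts, best first, with "score" (0 to 1); they miss things now and then, are a little off and sometimes report something else, mostly with a low value. They report only what shows in the picture. A call takes as long as a camera call. They do not tell look-alikes from the thing itself.
- ctrl.look_for(camera, label): "rect" ([left, top, right, bottom] in pixels, round what is visible of it).
The state is a dict: "t": time; "qpos": joint angles; "qvel": joint speeds; "joint_torque": joint torques, N m; "ee_pos": TCP position; "orientation": TCP orientation; "ft_force": force on the tool from outside, world axes, zero at the start; "moment": the same for the moment, N m; "width": finger opening in mm; "grasp_force": force on a finger pad.
Only numpy, scipy, OpenCV 4.12 (cv2) and the standard library are available. Lean on these libraries where they do the work, as an engineer would, in place of code of your own. Each camera call takes 0.05 s, during which the arm holds its last target. There are 200 camera calls.

## Working session

There is one attempt and no reset: what is moved stays moved. The work goes in short steps, Python scripts to look and compute and a shell command to move; the robot and the scene stay as the last step left them, time stands still between calls to the robot, and variables do not carry over. Pictures are saved under pics/ and viewed, at most 14 in all, crops included, and the job is handed in when it is done.

```bash
mkdir -p pics
python3 - <<'E'
from workcell import ctrl
import cv2,numpy as np
for c in("scene","top"):
    cv2.imwrite(f"pics/{c}0.png",ctrl.get_image(c)[:,:,::-1])
    i=ctrl.camera_info(c);print(c,np.round(i["camera_matrix"],1).tolist(),i["distortion"],np.round(i["world_from_camera"],3).tolist())
    for n in["filter_center","gear_pump_center","cylinder_center","round_pad_top","square_pad_top","side_mat_top","order_tray_floor","bearing","carton","grease_pot"]:
        print(n,[(np.round(d["rect"]).astype(int).tolist(),round(d["score"],2)) for d in ctrl.look_for(c,n)[:4]])
o=ctrl.get_obs();print(o["t"],o["ee_pos"],o["orientation"],o["width"],ctrl.hold_point_z)
E
```

```text
scene [[361.5, 0.0, 318.4], [0.0, 361.5, 195.2], [0.0, 0.0, 1.0]] [0.01793623 0.         0.         0.         0.        ] [[-0.282, -0.819, 0.5, 954.908], [0.959, -0.235, 0.156, 131.34], [-0.01, 0.524, 0.852, 743.476], [0.0, 0.0, 0.0, 1.0]]
filter_center [([339, 161, 366, 202], 0.84), ([318, 110, 340, 150], 0.77)]
gear_pump_center [([291, 153, 323, 198], 0.8)]
cylinder_center [([258, 104, 306, 125], 0.95), ([301, 209, 358, 237], 0.79), ([200, 273, 233, 339], 0.79)]
round_pad_top [([337, 186, 372, 206], 0.52)]
square_pad_top [([297, 180, 326, 201], 0.59)]
side_mat_top [([428, 171, 510, 277], 0.65)]
order_tray_floor [([139, 125, 236, 211], 0.82)]
bearing [([288, 276, 314, 307], 0.59)]
carton [([150, 215, 202, 259], 0.77), ([339, 157, 367, 203], 0.51)]
grease_pot [([409, 282, 445, 318], 0.65)]
top [[466.4, 0.0, 315.7], [0.0, 466.4, 198.8], [0.0, 0.0, 1.0]] [-0.07708292  0.          0.          0.          0.        ] [[0.02, 0.998, -0.06, 499.376], [-1.0, 0.02, 0.007, -6.317], [0.008, 0.06, 0.998, 1306.305], [0.0, 0.0, 0.0, 1.0]]
filter_center [([306, 271, 332, 297], 0.6), ([275, 217, 294, 241], 0.58)]
gear_pump_center [([313, 212, 332, 235], 0.73)]
cylinder_center [([347, 93, 368, 133], 0.76), ([350, 285, 394, 307], 0.69), ([272, 182, 322, 199], 0.58)]
round_pad_top []
square_pad_top [([307, 210, 332, 238], 0.74), ([314, 212, 332, 231], 0.63)]
side_mat_top [([154, 184, 217, 274], 0.69)]
order_tray_floor [([400, 182, 460, 261], 0.7), ([275, 185, 321, 202], 0.3)]
bearing [([293, 127, 311, 147], 0.83), ([393, 142, 424, 162], 0.25)]
carton [([393, 141, 423, 163], 0.9)]
grease_pot [([201, 138, 228, 161], 0.57)]
1.1 [ 261.00050045 -567.8602779   222.68117149] [-3.06898453e+00 -6.71439972e-01 -2.07143705e-05] 87.64544100587943 18.700000000000003
```

Run:
```python
import cv2
a=cv2.imread("pics/top0.png")[80:320,140:470];b=cv2.imread("pics/scene0.png")[90:340,120:520]
cv2.imwrite("pics/topc.png",cv2.resize(a,None,fx=2.4,fy=2.4,interpolation=3))
cv2.imwrite("pics/scenec.png",cv2.resize(b,None,fx=2,fy=2,interpolation=3))
```

```text
(no output)
```

View pics/topc.png

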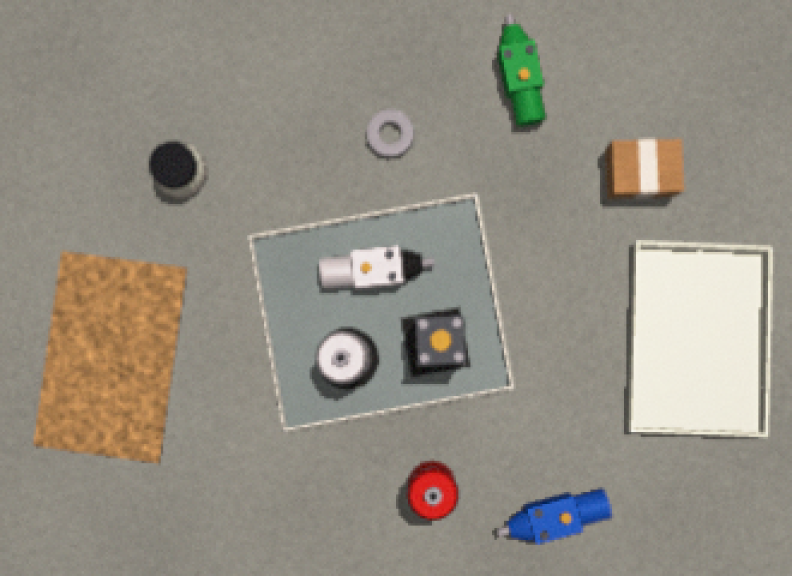

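View pics/scenec.png

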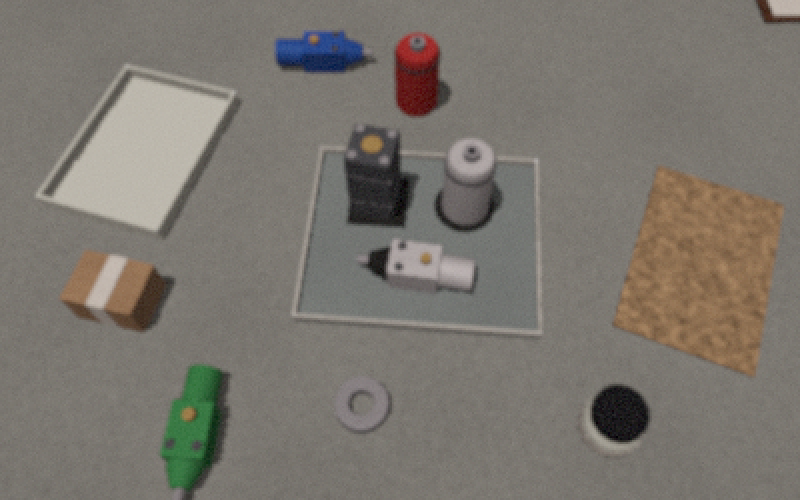

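The top view (crop = 2.4·(px − (140,80))) shows the aluminium filter at px (282,229), the dark pump at (324,222) and the aluminium cylinder at (297,192). The mat is on the left (+y) and the order tray on the right (−y).

Things that could be mistaken for the targets:
- **Filter:** the aluminium can at (282,229) or the red can at (320,285). I choose the aluminium one.
- **Cylinder:** aluminium at (297,192), green at (357,112) or blue at (372,296). I choose the aluminium one.

The crops confirm both choices.

```bash
cat > h.py <<'E'
from workcell import ctrl
import cv2,numpy as np
from scipy.spatial.transform import Rotation as R
def w(cam,px,z):
    i=ctrl.camera_info(cam);K=np.array(i["camera_matrix"],float);T=np.array(i["world_from_camera"])
    n=cv2.undistortPoints(np.array(px,float).reshape(-1,1,2),K,np.array(i["distortion"]))[:,0]
    d=np.c_[n[:,0],-n[:,1],-np.ones(len(n))]@T[:3,:3].T
    return T[:3,3]+d*((z-T[2,3])/d[:,2])[:,None]
def crop(p,s=2.4,o=(140,80)): return (np.array(p,float)+.5)/s-.5+np.array(o)
def az(v): return np.degrees(np.arctan2(v[1],v[0]))
def go(x,y,z,a=None):
    "shift in tool axes to world TCP; a: desired azimuth (deg) of closing axis y"
    o=ctrl.get_obs();r=R.from_rotvec(o["orientation"]);m=r.as_matrix()
    print("t",round(o["t"],2),"pos",np.round(o["ee_pos"],1),"xaz",round(az(m[:,0]),1),"yaz",round(az(m[:,1]),1),"tilt",round(np.degrees(np.arccos(-m[2,2])),2),"q",np.round(o["qpos"],2),"w",round(o["width"],1))
    print("shift",np.round(m.T@(np.array([x,y,z])-o["ee_pos"]),1))
    if a is not None:
        d=(az(m[:,1])-a+90)%180-90; print("tool z turn rad",round(np.radians(d),3))
E
python3 - <<'E'
from h import *
f=w("top",crop([(341,358)]),119)[0];p=w("top",crop([(420,323),(457,318),(461,354),(424,360)]),118)
c=w("top",crop([(353,250),(401,246),(404,286),(355,290)]),44)
s=w("top",crop([(248,237),(476,195),(512,386),(286,429)]),14);m=w("top",crop([(62,253),(187,267),(160,462),(35,445)]),3)
t=w("top",crop([(637,241),(771,248),(767,436),(630,431)]),22)
sc=lambda q:crop(q,2,(120,90))
print("filter",f,"scene",w("scene",sc([(471,152)]),119))
for n,q in(("pump",p),("cyl",c),("shelf",s),("mat",m),("tray",t)):
    print(n,np.round(q.mean(0),1),"x-axis az",round(az(q[0]-q[3]+q[1]-q[2]),1),"perp",round(az(q[0]-q[1]+q[3]-q[2])-90,1), np.round(np.linalg.norm(q[0]-q[1])),np.round(np.linalg.norm(q[1]-q[2])))
print("scene pump",w("scene",sc([(372,144)]),118),"cyl",w("scene",sc([(415,258)]),44))
go(*f[:2],250,90)
E
```

```text
filter [492.47533062  69.94486647 119.        ] scene [[495.77002667  71.91403061 119.        ]]
pump [515. -35. 118.] x-axis az 7.4 perp 9.6 40.0 38.0
cyl [594.5  35.1  44. ] x-axis az 4.9 perp 5.9 55.0 45.0
shelf [546.6  32.4  14. ] x-axis az 12.2 perp 11.8 269.0 225.0
mat [487.8 346.6   3. ] x-axis az -6.1 perp -5.7 149.0 229.0
tray [ 522.2 -339.    22. ] x-axis az -1.3 perp -1.5 157.0 218.0
scene pump [[513.95356407 -33.02218267 118.        ]] cyl [[596.68807962  39.08721329  44.        ]]
t 1.1 pos [ 261.  -567.9  222.7] xaz 24.7 yaz -65.3 tilt 0.0 q [-1.16  0.42  1.63  0.    1.09 -0.02] w 87.6
shift [ 476.7 -482.9  -27.3]
tool z turn rad 0.431
```

```bash
python3 -m creep '[{"translation":[330,-333,0],"angular":[0,0,-0.16],"jaw":1},{"translation":[330,-333,0],"angular":[0,0,-0.32],"jaw":1},{"translation":[330,-333,0],"angular":[0,0,-0.5],"jaw":1},{"translation":[330,-333,0],"angular":[0,0,-0.66],"jaw":1},{"translation":[330,-333,0],"angular":[0,0,-0.82],"jaw":1},{"translation":[330,-333,0],"angular":[0,0,-1.0],"jaw":1},{"translation":[330,-333,0],"angular":[0,0,-1.16],"jaw":1},{"translation":[330,-333,0],"angular":[0,0,-1.288],"jaw":1}]'; python3 -c "
from h import *
go(494,71,50,8.5)"
```

```text
t: 2.1
ee_pos: [422.4, -125.0, 223.0]
orientation: [2.043, 2.386, 0.001]
ft_force: [0.5, 0.5, 0.4]
width: 88.0
grasp_force: 0.0
t 2.1 pos [ 422.4 -125.   223. ] xaz 98.9 yaz 8.9 tilt 0.04 q [-0.31  0.15  2.02  0.    0.97 -0.47] w 88.0
shift [182.6 100.9 173. ]
tool z turn rad 0.007
```

```bash
python3 -m creep '[{"translation":[183,101,40],"angular":[0,0,0],"jaw":1},{"translation":[183,101,40],"angular":[0,0,0],"jaw":1},{"translation":[183,101,40],"angular":[0,0,0],"jaw":1},{"translation":[183,101,40],"angular":[0,0,0],"jaw":1},{"translation":[183,101,40],"angular":[0,0,0],"jaw":1},{"translation":[183,101,80],"angular":[0,0,0],"jaw":1},{"translation":[183,101,130],"angular":[0,0,0],"jaw":1},{"translation":[183,101,173],"angular":[0,0,0],"jaw":1}]'; python3 -m creep '[{"translation":[0,0,0],"angular":[0,0,0],"jaw":1},{"translation":[0,0,0],"angular":[0,0,0],"jaw":0.5},{"translation":[0,0,0],"angular":[0,0,0],"jaw":0.5},{"translation":[0,0,0],"angular":[0,0,0],"jaw":0.5},{"translation":[0,0,0],"angular":[0,0,0],"jaw":0.5},{"translation":[0,0,0],"angular":[0,0,0],"jaw":0.5},{"translation":[0,0,0],"angular":[0,0,0],"jaw":0.5},{"translation":[0,0,0],"angular":[0,0,0],"jaw":0.5}]';python3 -c "
from h import *
go(494,71,50,8.5)"
```

```text
t: 3.1
ee_pos: [494.5, 67.2, 48.8]
orientation: [2.052, 2.378, 0.0]
ft_force: [1.0, 1.2, -1.2]
width: 87.8
grasp_force: 0.0
t: 4.1
ee_pos: [495.3, 68.4, 50.8]
orientation: [2.05, 2.379, 0.002]
ft_force: [-1.7, -0.3, 9.1]
width: 55.4
grasp_force: 30.0
t 4.1 pos [495.3  68.4  50.8] xaz 98.5 yaz 8.5 tilt 0.09 q [ 0.11  0.52  2.   -0.    0.62 -0.03] w 55.4
shift [ 2.7 -0.9  0.8]
tool z turn rad -0.0
```

```bash
python3 -m creep '[{"translation":[0,0,-45],"angular":[0,0,0],"jaw":0.5},{"translation":[40,14,-50],"angular":[0,0,0],"jaw":0.5},{"translation":[85,30,-50],"angular":[0,0,0],"jaw":0.5},{"translation":[130,46,-50],"angular":[0,0,0],"jaw":0.5},{"translation":[175,62,-50],"angular":[0,0,0],"jaw":0.5},{"translation":[220,77,-50],"angular":[0,0,0],"jaw":0.5},{"translation":[261,92,-50],"angular":[0,0,0],"jaw":0.5},{"translation":[261,92,-50],"angular":[0,0,0],"jaw":0.5}]'; python3 -m creep '[{"translation":[0,0,25],"angular":[0,0,0],"jaw":0.5},{"translation":[0,0,44],"angular":[0,0,0],"jaw":0.5},{"translation":[0,0,50],"angular":[0,0,0],"jaw":0.5},{"translation":[0,0,53],"angular":[0,0,0],"jaw":0.5},{"translation":[0,0,54],"angular":[0,0,0],"jaw":0.5},{"translation":[0,0,54],"angular":[0,0,0],"jaw":0.5},{"translation":[0,0,54],"angular":[0,0,0],"jaw":0.5},{"translation":[0,0,54],"angular":[0,0,0],"jaw":0.5}]';python3 -c "
from h import *
go(547,340,46,8.5)"
```

```text
t: 5.1
ee_pos: [547.1, 343.0, 99.2]
orientation: [-2.047, -2.383, -0.001]
ft_force: [-1.2, -1.3, -5.6]
width: 55.2
grasp_force: 30.0
t: 6.1
ee_pos: [547.3, 339.8, 46.8]
orientation: [2.051, 2.379, -0.0]
ft_force: [-4.7, -4.3, 6.1]
width: 55.3
grasp_force: 30.0
t 6.1 pos [547.3 339.8  46.8] xaz 98.5 yaz 8.5 tilt 0.01 q [ 0.54  0.68  1.67 -0.    0.79  0.39] w 55.3
shift [ 0.2 -0.3  0.8]
tool z turn rad -0.0
```

```bash
python3 -m creep '[{"translation":[0,0,0],"angular":[0,0,0],"jaw":1},{"translation":[0,0,0],"angular":[0,0,0],"jaw":1},{"translation":[0,0,0],"angular":[0,0,0],"jaw":1},{"translation":[0,0,0],"angular":[0,0,0],"jaw":1},{"translation":[0,0,-20],"angular":[0,0,0],"jaw":1},{"translation":[0,0,-60],"angular":[0,0,0],"jaw":1},{"translation":[0,0,-110],"angular":[0,0,0],"jaw":1},{"translation":[0,0,-120],"angular":[0,0,0],"jaw":1}]'
python3 - <<'E'
from h import *
im=ctrl.get_image("top");cv2.imwrite("pics/top1.png",im[:,:,::-1])
sc=ctrl.get_image("scene");cv2.imwrite("pics/scene1.png",sc[:,:,::-1])
a=cv2.resize(im[150:300,140:340,::-1],None,fx=2.4,fy=2.4,interpolation=3);b=cv2.resize(sc[90:290,260:520,::-1],None,fx=2.4*.75,fy=2.4*.75,interpolation=3)
b=cv2.resize(sc[90:240,270:400,::-1],None,fx=2.4,fy=2.4,interpolation=3)
cv2.imwrite("pics/c1.png",np.hstack([a,b]))
print(ctrl.look_for("top","round_pad_top"),ctrl.look_for("scene","round_pad_top"),ctrl.look_for("scene","filter_center"))
go(514.5,-34,165,8.5)
E
```

```text
t: 7.1
ee_pos: [549.4, 341.5, 171.0]
orientation: [2.049, 2.378, 0.012]
ft_force: [-0.4, 0.6, 0.4]
width: 87.6
grasp_force: 0.0
[{'rect': [272.1, 214.8, 294.5, 242.1], 'score': 0.58}] [{'rect': [335.2, 181.3, 369.4, 203.7], 'score': 0.69}] [{'rect': [451.0, 208.8, 496.4, 251.1], 'score': 0.93}, {'rect': [317.1, 110.5, 342.6, 149.7], 'score': 0.83}]
t 7.35 pos [546.4 339.6 164.5] xaz 98.5 yaz 8.5 tilt 0.13 q [ 0.54  0.52  1.63 -0.    1.    0.39] w 87.9
shift [-364.8  -86.6   -0. ]
tool z turn rad -0.0
```

View pics/c1.png

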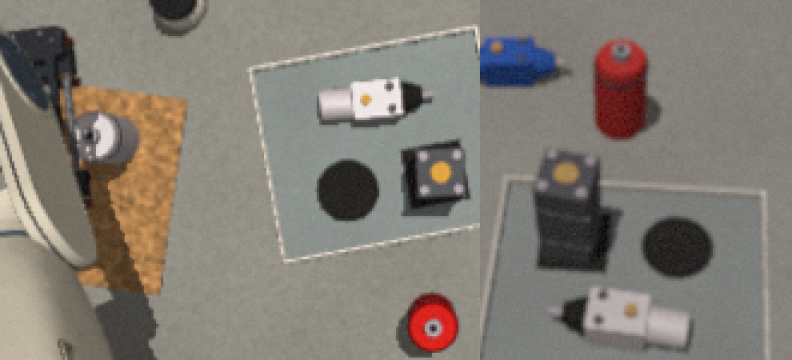

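The filter stands upright on the mat. The round pad is now visible, at top px (285,229) and scene px (352,192). Next is the pump.

```bash
python3 -m creep '[{"translation":[-365,-87,0],"angular":[0,0,0],"jaw":1},{"translation":[-365,-87,0],"angular":[0,0,0],"jaw":1},{"translation":[-365,-87,0],"angular":[0,0,0],"jaw":1},{"translation":[-365,-87,0],"angular":[0,0,0],"jaw":1},{"translation":[-365,-87,0],"angular":[0,0,0],"jaw":1},{"translation":[-365,-87,0],"angular":[0,0,0],"jaw":1},{"translation":[-365,-87,0],"angular":[0,0,0],"jaw":1},{"translation":[-365,-87,20],"angular":[0,0,0],"jaw":1}]'
python3 - <<'E'
from h import *
print("round pad",w("top",crop([(348,190)],2.4,(140,150)),7),w("scene",crop([(197,246)],2.4,(270,90)),7))
go(514.5,-34,50,8.5)
E
```

```text
t: 8.35
ee_pos: [515.4, -34.1, 145.5]
orientation: [2.053, 2.377, 0.001]
ft_force: [0.5, -0.2, 0.4]
width: 88.1
grasp_force: 0.0
round pad [[491.99205194  69.0283749    7.        ]] [[492.15411823  71.4074319    7.        ]]
t 8.35 pos [515.4 -34.1 145.5] xaz 98.4 yaz 8.4 tilt 0.06 q [-0.09  0.38  1.93  0.    0.84 -0.24] w 88.1
shift [ 0.2 -1.  95.5]
tool z turn rad -0.002
```

```bash
python3 -m creep '[{"translation":[0,-1,50],"angular":[0,0,0],"jaw":1},{"translation":[0,-1,85],"angular":[0,0,0],"jaw":1},{"translation":[0,-1,95],"angular":[0,0,0],"jaw":1},{"translation":[0,-1,95],"angular":[0,0,0],"jaw":0.45},{"translation":[0,-1,95],"angular":[0,0,0],"jaw":0.45},{"translation":[0,-1,95],"angular":[0,0,0],"jaw":0.45},{"translation":[0,-1,95],"angular":[0,0,0],"jaw":0.45},{"translation":[0,-1,95],"angular":[0,0,0],"jaw":0.45}]'; python3 -c "
from h import *
go(428,353,100,8.5)"
```

```text
t: 9.35
ee_pos: [514.7, -33.9, 51.6]
orientation: [2.051, 2.378, 0.002]
ft_force: [-0.7, 1.5, 6.9]
width: 53.3
grasp_force: 29.1
t 9.35 pos [514.7 -33.9  51.6] xaz 98.5 yaz 8.5 tilt 0.1 q [-0.09  0.54  1.97  0.    0.64 -0.24] w 53.3
shift [395.4 -28.7 -48.5]
tool z turn rad -0.001
```

```bash
python3 -m creep '[{"translation":[0,0,-40],"angular":[0,0,0],"jaw":0.45},{"translation":[35,-3,-50],"angular":[0,0,0],"jaw":0.45},{"translation":[75,-5,-50],"angular":[0,0,0],"jaw":0.45},{"translation":[120,-9,-50],"angular":[0,0,0],"jaw":0.45},{"translation":[165,-12,-50],"angular":[0,0,0],"jaw":0.45},{"translation":[210,-15,-50],"angular":[0,0,0],"jaw":0.45},{"translation":[255,-19,-50],"angular":[0,0,0],"jaw":0.45},{"translation":[300,-22,-50],"angular":[0,0,0],"jaw":0.45}]';  python3 -m creep '[{"translation":[40,-3,0],"angular":[0,0,0],"jaw":0.45},{"translation":[75,-6,0],"angular":[0,0,0],"jaw":0.45},{"translation":[95,-7,0],"angular":[0,0,0],"jaw":0.45},{"translation":[95,-7,0],"angular":[0,0,0],"jaw":0.45},{"translation":[95,-7,25],"angular":[0,0,0],"jaw":0.45},{"translation":[95,-7,42],"angular":[0,0,0],"jaw":0.45},{"translation":[95,-7,50],"angular":[0,0,0],"jaw":0.45},{"translation":[95,-7,53],"angular":[0,0,0],"jaw":0.45}]'; python3 -c "
from h import *
go(428,353,46,8.5)"
```

```text
t: 10.35
ee_pos: [446.5, 260.3, 99.9]
orientation: [-2.051, -2.379, 0.003]
ft_force: [1.0, -0.5, -8.5]
width: 53.0
grasp_force: 29.1
t: 11.35
ee_pos: [426.8, 351.7, 47.6]
orientation: [-2.052, -2.379, 0.003]
ft_force: [-5.5, -6.4, 17.8]
width: 53.1
grasp_force: 29.1
t 11.35 pos [426.8 351.7  47.6] xaz 98.4 yaz 8.4 tilt 0.12 q [ 0.67  0.58  1.88 -0.    0.68  0.52] w 53.1
shift [1.1 1.4 1.6]
tool z turn rad -0.001
```

```bash
python3 -m creep '[{"translation":[0,0,0],"angular":[0,0,0],"jaw":1},{"translation":[0,0,0],"angular":[0,0,0],"jaw":1},{"translation":[0,0,0],"angular":[0,0,0],"jaw":1},{"translation":[0,0,0],"angular":[0,0,0],"jaw":1},{"translation":[0,0,-20],"angular":[0,0,0],"jaw":1},{"translation":[0,0,-60],"angular":[0,0,0],"jaw":1},{"translation":[0,0,-110],"angular":[0,0,0],"jaw":1},{"translation":[0,0,-120],"angular":[0,0,0],"jaw":1}]'
python3 - <<'E'
from h import *
im=ctrl.get_image("top");sc=ctrl.get_image("scene")
a=cv2.resize(im[150:275,230:350,::-1],None,fx=3.2,fy=3.2,interpolation=3);b=cv2.resize(sc[150:275,270:395,::-1],None,fx=3.2,fy=3.2,interpolation=3)
cv2.imwrite("pics/c2.png",np.hstack([a,b]));cv2.imwrite("pics/s2.png",sc[150:300,400:540,::-1].repeat(2,0).repeat(2,1))
for n in("square_pad_top","cylinder_center"):print(n,[(np.round(d["rect"],1).tolist(),d["score"]) for c in("top","scene") for d in ctrl.look_for(c,n)])
go(596,37,100,5.5)
E
```

```text
t: 12.35
ee_pos: [428.7, 353.8, 171.0]
orientation: [2.05, 2.379, 0.009]
ft_force: [0.6, -0.4, 0.1]
width: 87.8
grasp_force: 0.0
square_pad_top [([304.8, 207.5, 336.4, 237.3], 0.92), ([294.9, 177.5, 324.0, 202.3], 0.63)]
cylinder_center [([273.2, 179.8, 320.8, 200.3], 0.95), ([348.5, 282.5, 391.2, 308.8], 0.87), ([203.7, 138.8, 225.5, 159.5], 0.48), ([199.5, 273.5, 231.5, 338.1], 0.94), ([298.4, 209.9, 360.7, 235.7], 0.75), ([263.1, 103.3, 305.8, 125.7], 0.55)]
t 12.65 pos [426.2 351.9 166. ] xaz 98.5 yaz 8.5 tilt 0.17 q [0.67 0.39 1.83 0.   0.92 0.52] w 87.8
shift [-336.4  121.7   66.2]
tool z turn rad 0.052
```

View pics/c2.png

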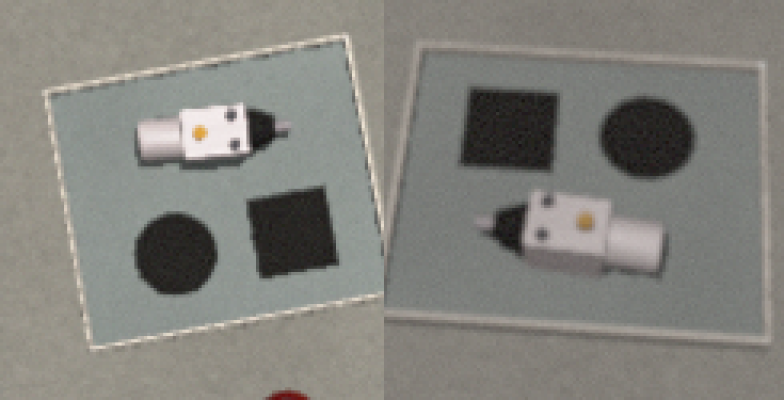

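View pics/s2.png

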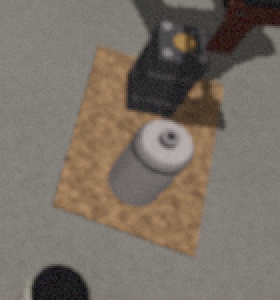

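Both parts stand upright on the mat, and both pads are clear: round at top px (285,229), square at (321,223). The cylinder housing is centred at about top px (297,191).

Run:
```python
from h import *
T=lambda p,z:w("top",crop(p,3.2,(230,150)),z)
S=lambda p,z:w("scene",crop(np.array(p)-[384,0],3.2,(270,150)),z)
sq=T([(247,201),(325,186),(338,264),(259,278)],7);ss=S([(469,88),(558,94),(551,171),(460,165)],7)
print("square",sq.mean(0),ss.mean(0),"round",T([(176,253)],7),S([(647,138)],7))
c=T([(180,108),(245,103),(248,156),(183,161)],44);d=S([(530,190),(609,197),(605,256),(524,244)],44)
print("cyl",c.mean(0),d.mean(0),az(c[0]-c[1]+c[3]-c[2])-90,az(d[1]-d[0]+d[2]-d[3])-90)
```

```text
square [512.52914502 -31.48335348   7.        ] [514.26887766 -29.62584153   7.        ] round [[492.42281636  69.18331993   7.        ]] [[493.69684985  71.90930908   7.        ]]
cyl [595.71310014  37.245824    44.        ] [597.11544702  38.23087912  44.        ] 5.589014506773566 8.503065531588874
```

```bash
python3 -m creep '[{"translation":[-336,122,0],"angular":[0,0,0.044],"jaw":0.75},{"translation":[-336,122,0],"angular":[0,0,0.044],"jaw":0.75},{"translation":[-336,122,0],"angular":[0,0,0.044],"jaw":0.75},{"translation":[-336,122,0],"angular":[0,0,0.044],"jaw":0.75},{"translation":[-336,122,0],"angular":[0,0,0.044],"jaw":0.75},{"translation":[-336,122,10],"angular":[0,0,0.044],"jaw":0.75},{"translation":[-336,122,60],"angular":[0,0,0.044],"jaw":0.75},{"translation":[-336,122,90],"angular":[0,0,0.044],"jaw":0.75}]'; python3 -c "
from h import *
go(596.4,37.7,11,6)"
```

```text
t: 13.65
ee_pos: [595.6, 37.1, 74.2]
orientation: [-2.103, -2.33, 0.005]
ft_force: [0.1, 0.2, 0.3]
width: 65.4
grasp_force: 0.0
t 13.65 pos [595.6  37.1  74.2] xaz 95.9 yaz 5.9 tilt 0.24 q [ 0.04  0.58  1.77  0.    0.79 -0.06] w 65.4
shift [ 0.5  1.1 63.2]
tool z turn rad -0.002
```

```bash
python3 -m creep '[{"translation":[0,0.5,35],"angular":[0,0,0],"jaw":0.75},{"translation":[0,0.5,55],"angular":[0,0,0],"jaw":0.75},{"translation":[0,0.5,63],"angular":[0,0,0],"jaw":0.75},{"translation":[0,0.5,63],"angular":[0,0,0],"jaw":0.3},{"translation":[0,0.5,63],"angular":[0,0,0],"jaw":0.3},{"translation":[0,0.5,63],"angular":[0,0,0],"jaw":0.3},{"translation":[0,0.5,63],"angular":[0,0,0],"jaw":0.3},{"translation":[0,0.5,63],"angular":[0,0,0],"jaw":0.3}]'; python3 -c "
from h import *
go(522.2,-339,75,88.7)"
```

```text
t: 14.65
ee_pos: [598.4, 38.3, 15.8]
orientation: [2.102, 2.333, 0.002]
ft_force: [-1.2, 0.3, 6.9]
width: 42.0
grasp_force: 29.9
t 14.65 pos [598.4  38.3  15.8] xaz 96.0 yaz 6.0 tilt 0.08 q [ 0.04  0.68  1.78  0.    0.68 -0.06] w 42.0
shift [-367.4 -114.8  -59.4]
tool z turn rad -1.444
```

```bash
python3 -m creep '[{"translation":[0,0,-50],"angular":[0,0,0],"jaw":0.3},{"translation":[-20,-6,-80],"angular":[0,0,0.12],"jaw":0.3},{"translation":[-65,-20,-80],"angular":[0,0,0.28],"jaw":0.3},{"translation":[-110,-34,-80],"angular":[0,0,0.45],"jaw":0.3},{"translation":[-155,-48,-80],"angular":[0,0,0.62],"jaw":0.3},{"translation":[-200,-63,-80],"angular":[0,0,0.79],"jaw":0.3},{"translation":[-245,-77,-80],"angular":[0,0,0.96],"jaw":0.3},{"translation":[-290,-91,-80],"angular":[0,0,1.13],"jaw":0.3}]'; python3 -c "
from h import *
go(522.2,-339,40,88.7)"
```

```text
t: 15.65
ee_pos: [536.4, -260.9, 94.4]
orientation: [-3.028, -0.837, 0.001]
ft_force: [0.1, -0.4, -4.7]
width: 41.9
grasp_force: 29.9
t 15.65 pos [ 536.4 -260.9   94.4] xaz 30.9 yaz -59.1 tilt 0.04 q [-0.47  0.55  1.77  0.    0.82  0.56] w 41.9
shift [-52.3  59.8  54.4]
tool z turn rad 0.562
```

```bash
python3 -m creep '[{"translation":[-26,30,0],"angular":[0,0,0.16],"jaw":0.3},{"translation":[-52,60,0],"angular":[0,0,0.32],"jaw":0.3},{"translation":[-52,60,0],"angular":[0,0,0.46],"jaw":0.3},{"translation":[-52,60,20],"angular":[0,0,0.562],"jaw":0.3},{"translation":[-52,60,50],"angular":[0,0,0.562],"jaw":0.3},{"translation":[-52,60,66],"angular":[0,0,0.562],"jaw":0.3},{"translation":[-52,60,72],"angular":[0,0,0.562],"jaw":0.3},{"translation":[-52,60,75],"angular":[0,0,0.562],"jaw":0.3}]'; python3 -c "
from h import *
go(522.2,-339,15.8,88.7);print(ctrl.get_obs()['ft_force'])"
```

```text
t: 16.65
ee_pos: [524.3, -338.0, 19.8]
orientation: [3.141, -0.027, 0.001]
ft_force: [0.4, -0.8, -3.7]
width: 42.4
grasp_force: 29.9
t 16.65 pos [ 524.3 -338.    19.8] xaz -1.0 yaz -91.0 tilt 0.02 q [-0.59  0.7   1.72 -0.    0.72  1.  ] w 42.4
shift [-2.1  1.   4. ]
tool z turn rad 0.006
[ 0.35914919 -0.77457104 -3.65179179]
```

```bash
python3 -m creep '[{"translation":[0,0,2],"angular":[0,0,0],"jaw":0.3},{"translation":[0,0,4],"angular":[0,0,0],"jaw":0.3},{"translation":[0,0,5],"angular":[0,0,0],"jaw":0.3},{"translation":[0,0,5],"angular":[0,0,0],"jaw":0.3},{"translation":[0,0,5],"angular":[0,0,0],"jaw":0.3},{"translation":[0,0,5],"angular":[0,0,0],"jaw":0.3},{"translation":[0,0,5],"angular":[0,0,0],"jaw":0.3},{"translation":[0,0,5],"angular":[0,0,0],"jaw":0.3}]'; python3 -m creep '[{"translation":[0,0,0],"angular":[0,0,0],"jaw":0.8},{"translation":[0,0,0],"angular":[0,0,0],"jaw":0.8},{"translation":[0,0,0],"angular":[0,0,0],"jaw":0.8},{"translation":[0,0,0],"angular":[0,0,0],"jaw":0.8},{"translation":[0,0,-20],"angular":[0,0,0],"jaw":0.8},{"translation":[0,0,-60],"angular":[0,0,0],"jaw":1},{"translation":[0,0,-110],"angular":[0,0,0],"jaw":1},{"translation":[0,0,-150],"angular":[0,0,0],"jaw":1}]'
python3 - <<'E'
from h import *
im=ctrl.get_image("top");sc=ctrl.get_image("scene")
a=cv2.resize(im[170:290,150:250,::-1],None,fx=3.2,fy=3.2,interpolation=3);b=cv2.resize(sc[110:230,120:250,::-1],None,fx=3.2,fy=3.2,interpolation=3)
cv2.imwrite("pics/c3.png",np.hstack([a,b]))
go(547,340,170,8.5)
E
```

```text
t: 17.65
ee_pos: [524.4, -338.1, 15.8]
orientation: [3.141, -0.027, 0.001]
ft_force: [-2.4, 1.9, 5.8]
width: 42.0
grasp_force: 29.9
t: 18.65
ee_pos: [524.5, -338.2, 168.2]
orientation: [3.14, -0.027, 0.003]
ft_force: [0.0, -0.1, -1.6]
width: 87.8
grasp_force: 0.0
t 18.75 pos [ 526.8 -339.7  171.2] xaz -1.0 yaz -91.0 tilt 0.57 q [-0.59  0.48  1.67  0.    0.98  1.  ] w 87.8
shift [   8.6 -680.    -2.4]
tool z turn rad 1.405
```

View pics/c3.png

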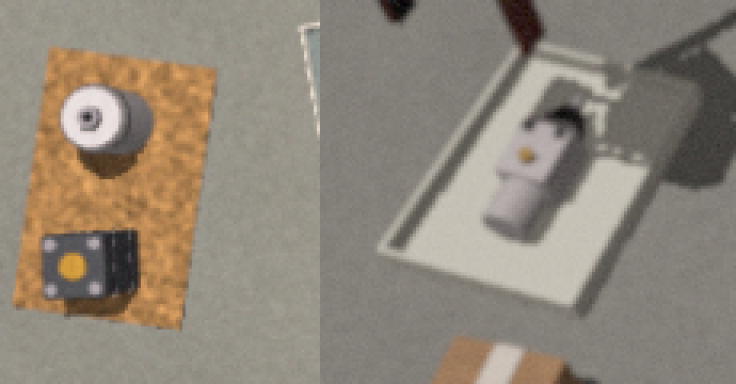

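The cylinder lies lengthwise in the order tray (scene px about (288,162)). The filter (top px (178,207)) and the pump (top px (173,253)) stand on the mat. Next I put the filter back.

```bash
python3 -m creep '[{"translation":[0,-340,0],"angular":[0,0,-0.18],"jaw":1},{"translation":[0,-340,0],"angular":[0,0,-0.36],"jaw":1},{"translation":[0,-340,0],"angular":[0,0,-0.54],"jaw":1},{"translation":[0,-340,0],"angular":[0,0,-0.72],"jaw":1},{"translation":[0,-340,0],"angular":[0,0,-0.9],"jaw":1},{"translation":[0,-340,0],"angular":[0,0,-1.08],"jaw":1},{"translation":[0,-340,0],"angular":[0,0,-1.26],"jaw":1},{"translation":[0,-340,0],"angular":[0,0,-1.44],"jaw":1}]'
python3 - <<'E'
from h import *
print("filter",w("top",crop([(89,118)],3.2,(150,170)),115),"pump",w("top",crop([(73,266)],3.2,(150,170)),114))
go(547.3,339.8,170,8.5)
E
```

```text
t: 19.75
ee_pos: [529.4, 2.8, 164.7]
orientation: [-2.372, -2.06, 0.0]
ft_force: [0.4, -1.3, 0.5]
width: 87.9
grasp_force: 0.0
filter [[543.86125649 339.8189633  115.        ]] pump [[425.23063004 348.94153057 114.        ]]
t 19.75 pos [529.4   2.8 164.7] xaz 81.9 yaz -8.1 tilt 0.02 q [-0.02  0.36  1.88 -0.    0.89  0.12] w 87.9
shift [336.2 -29.5  -5.3]
tool z turn rad -0.289
```

```bash
python3 -m creep '[{"translation":[338,-30,0],"angular":[0,0,-0.17],"jaw":1},{"translation":[338,-30,0],"angular":[0,0,-0.289],"jaw":1},{"translation":[338,-30,0],"angular":[0,0,-0.289],"jaw":1},{"translation":[338,-30,0],"angular":[0,0,-0.289],"jaw":1},{"translation":[338,-30,0],"angular":[0,0,-0.289],"jaw":1},{"translation":[338,-30,0],"angular":[0,0,-0.289],"jaw":1},{"translation":[338,-30,0],"angular":[0,0,-0.289],"jaw":1},{"translation":[338,-30,20],"angular":[0,0,-0.289],"jaw":1}]'; python3 -c "
from h import *
go(546.5,341.5,46,8.5)"
```

```text
t: 20.75
ee_pos: [550.7, 339.8, 145.2]
orientation: [2.06, 2.371, 0.003]
ft_force: [0.4, -0.4, 0.0]
width: 88.0
grasp_force: 0.0
t 20.75 pos [550.7 339.8 145.2] xaz 98.0 yaz 8.0 tilt 0.12 q [ 0.53  0.54  1.63 -0.    0.96  0.39] w 88.0
shift [ 2.2 -4.2 99.2]
tool z turn rad -0.008
```

```bash
python3 -m creep '[{"translation":[2,-4,20],"angular":[0,0,0],"jaw":1},{"translation":[2,-4,60],"angular":[0,0,0],"jaw":1},{"translation":[2,-4,97],"angular":[0,0,0],"jaw":1},{"translation":[2,-4,97],"angular":[0,0,0],"jaw":0.5},{"translation":[2,-4,97],"angular":[0,0,0],"jaw":0.5},{"translation":[2,-4,97],"angular":[0,0,0],"jaw":0.5},{"translation":[2,-4,97],"angular":[0,0,0],"jaw":0.5},{"translation":[2,-4,97],"angular":[0,0,0],"jaw":0.5}]'; python3 -c "
from h import *
go(493,70,102,8.5)"
```

```text
t: 21.75
ee_pos: [546.8, 342.5, 49.3]
orientation: [2.058, 2.372, 0.003]
ft_force: [0.4, -1.3, 7.3]
width: 55.2
grasp_force: 30.0
t 21.75 pos [546.8 342.5  49.3] xaz 98.1 yaz 8.1 tilt 0.14 q [ 0.54  0.67  1.67 -0.    0.8   0.4 ] w 55.2
shift [-262.2  -91.5  -53.1]
tool z turn rad -0.007
```

```bash
python3 -m creep '[{"translation":[0,0,-45],"angular":[0,0,0],"jaw":0.5},{"translation":[-40,-14,-50],"angular":[0,0,0],"jaw":0.5},{"translation":[-85,-30,-50],"angular":[0,0,0],"jaw":0.5},{"translation":[-130,-46,-50],"angular":[0,0,0],"jaw":0.5},{"translation":[-175,-62,-50],"angular":[0,0,0],"jaw":0.5},{"translation":[-220,-77,-50],"angular":[0,0,0],"jaw":0.5},{"translation":[-262,-91,-50],"angular":[0,0,0],"jaw":0.5},{"translation":[-262,-91,-50],"angular":[0,0,0],"jaw":0.5}]'
python3 - <<'E'
from h import *
im=ctrl.get_image("top");sc=ctrl.get_image("scene")
a=cv2.resize(im[150:275,230:350,::-1],None,fx=3.2,fy=3.2,interpolation=3);b=cv2.resize(sc[110:235,270:395,::-1],None,fx=3.2,fy=3.2,interpolation=3)
cv2.imwrite("pics/c4.png",np.hstack([a,b]))
go(493,70,53,8.5)
E
```

```text
t: 22.75
ee_pos: [490.9, 67.7, 97.4]
orientation: [-2.063, -2.368, 0.003]
ft_force: [0.1, 0.2, -6.0]
width: 55.3
grasp_force: 30.0
t 22.85 pos [492.5  69.9  97.7] xaz 98.0 yaz 8.0 tilt 0.01 q [ 0.12  0.43  1.99  0.    0.72 -0.02] w 55.2
shift [ 0.   0.5 44.7]
tool z turn rad -0.009
```

View pics/c4.png

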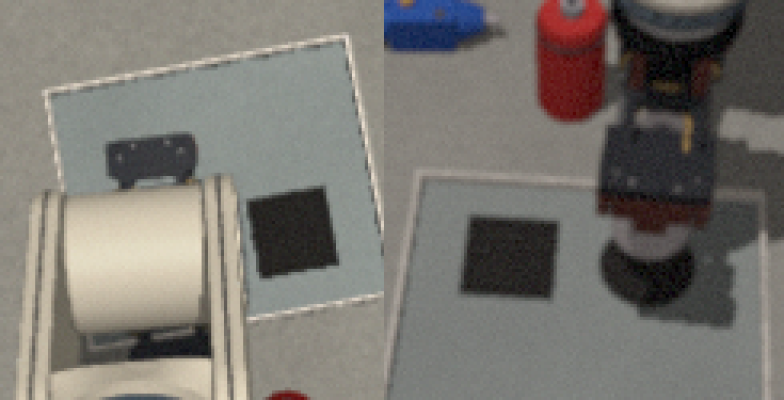

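The filter hangs over the round pad (scene px (352,192)), so I lower it.

```bash
python3 -m creep '[{"translation":[0,0,20],"angular":[0,0,0],"jaw":0.5},{"translation":[0,0,36],"angular":[0,0,0],"jaw":0.5},{"translation":[0,0,42],"angular":[0,0,0],"jaw":0.5},{"translation":[0,0,45],"angular":[0,0,0],"jaw":0.5},{"translation":[0,0,46],"angular":[0,0,0],"jaw":0.5},{"translation":[0,0,46],"angular":[0,0,0],"jaw":0.5},{"translation":[0,0,46],"angular":[0,0,0],"jaw":0.5},{"translation":[0,0,46],"angular":[0,0,0],"jaw":0.5}]'; python3 -c "
from h import *
go(493,70,53,8.5)"
```

```text
t: 23.85
ee_pos: [492.0, 70.5, 53.2]
orientation: [-2.058, -2.372, 0.001]
ft_force: [-8.1, 0.9, 14.8]
width: 55.3
grasp_force: 30.0
t 23.85 pos [492.   70.5  53.2] xaz 98.1 yaz 8.1 tilt 0.06 q [ 0.12  0.52  2.    0.    0.62 -0.02] w 55.3
shift [-0.6  1.   0.2]
tool z turn rad -0.007
```

```bash
python3 -m creep '[{"translation":[0,0,0],"angular":[0,0,0],"jaw":1},{"translation":[0,0,0],"angular":[0,0,0],"jaw":1},{"translation":[0,0,0],"angular":[0,0,0],"jaw":1},{"translation":[0,0,0],"angular":[0,0,0],"jaw":1},{"translation":[0,0,-20],"angular":[0,0,0],"jaw":1},{"translation":[0,0,-60],"angular":[0,0,0],"jaw":1},{"translation":[0,0,-110],"angular":[0,0,0],"jaw":1},{"translation":[0,0,-115],"angular":[0,0,0],"jaw":1}]'; python3 -m creep '[{"translation":[287,-25,0],"angular":[0,0,0],"jaw":1},{"translation":[287,-25,0],"angular":[0,0,0],"jaw":1},{"translation":[287,-25,0],"angular":[0,0,0],"jaw":1},{"translation":[287,-25,0],"angular":[0,0,0],"jaw":1},{"translation":[287,-25,0],"angular":[0,0,0],"jaw":1},{"translation":[287,-25,0],"angular":[0,0,0],"jaw":1},{"translation":[287,-25,0],"angular":[0,0,0],"jaw":1},{"translation":[287,-25,20],"angular":[0,0,0],"jaw":1}]'
python3 - <<'E'
from h import *
im=ctrl.get_image("top");sc=ctrl.get_image("scene")
a=cv2.resize(im[150:275,230:350,::-1],None,fx=3.2,fy=3.2,interpolation=3);b=cv2.resize(sc[110:235,270:395,::-1],None,fx=3.2,fy=3.2,interpolation=3)
cv2.imwrite("pics/c5.png",np.hstack([a,b]))
go(426.5,351,47,8.5)
E
```

```text
t: 24.85
ee_pos: [494.7, 70.3, 169.8]
orientation: [2.057, 2.369, 0.007]
ft_force: [0.9, 0.3, 0.1]
width: 87.4
grasp_force: 0.0
t: 25.85
ee_pos: [428.5, 349.8, 147.2]
orientation: [2.061, 2.371, 0.003]
ft_force: [-0.4, 0.1, 0.4]
width: 87.6
grasp_force: 0.0
t 25.95 pos [426.6 348.2 144.9] xaz 98.0 yaz 8.0 tilt 0.24 q [ 0.66  0.42  1.85 -0.    0.88  0.52] w 87.8
shift [ 3.   0.6 97.8]
tool z turn rad -0.009
```

View pics/c5.png

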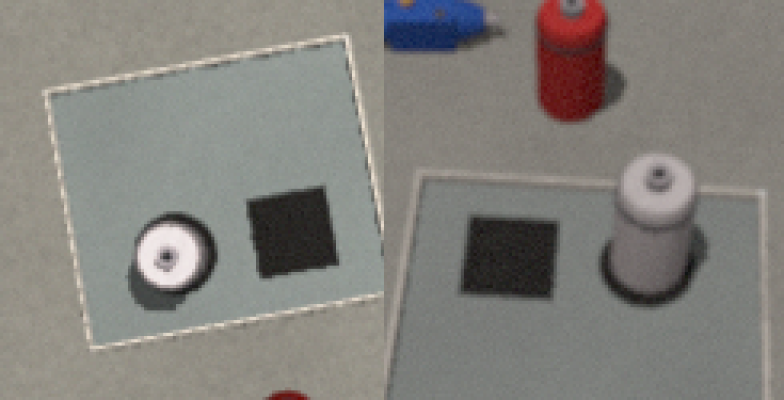

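The filter stands on the round pad, with its stub at top px (282,230) and scene px (356,164).

```bash
python3 -m creep '[{"translation":[2,0,20],"angular":[0,0,-0.01],"jaw":1},{"translation":[2,0,60],"angular":[0,0,-0.01],"jaw":1},{"translation":[2,0,96],"angular":[0,0,-0.01],"jaw":1},{"translation":[2,0,96],"angular":[0,0,-0.01],"jaw":0.45},{"translation":[2,0,96],"angular":[0,0,-0.01],"jaw":0.45},{"translation":[2,0,96],"angular":[0,0,-0.01],"jaw":0.45},{"translation":[2,0,96],"angular":[0,0,-0.01],"jaw":0.45},{"translation":[2,0,96],"angular":[0,0,-0.01],"jaw":0.45}]'
python3 - <<'E'
from h import *
print("filter",w("top",crop([(167,258)],3.2,(230,150)),119),w("scene",crop([(658-384,175)],3.2,(270,110)),119))
go(513.4,-30.5,100,8.5)
E
```

```text
t: 26.95
ee_pos: [427.0, 352.8, 51.9]
orientation: [-2.048, -2.382, -0.001]
ft_force: [-3.8, -1.0, 7.4]
width: 53.5
grasp_force: 29.3
filter [[488.91128712  69.72825985 119.        ]] [[492.13570022  71.12056466 119.        ]]
t 26.95 pos [427.  352.8  51.9] xaz 98.6 yaz 8.6 tilt 0.03 q [0.67 0.57 1.88 0.   0.69 0.52] w 53.5
shift [-391.9   27.9  -48.2]
tool z turn rad 0.002
```

The straight path to the square pad crosses the filter, so I lift the pump high enough to pass over it.

```bash
python3 -m creep '[{"translation":[0,0,-40],"angular":[0,0,0],"jaw":0.45},{"translation":[0,0,-90],"angular":[0,0,0],"jaw":0.45},{"translation":[0,0,-135],"angular":[0,0,0],"jaw":0.45},{"translation":[-30,2,-150],"angular":[0,0,0],"jaw":0.45},{"translation":[-70,5,-150],"angular":[0,0,0],"jaw":0.45},{"translation":[-115,8,-150],"angular":[0,0,0],"jaw":0.45},{"translation":[-155,11,-150],"angular":[0,0,0],"jaw":0.45},{"translation":[-180,13,-150],"angular":[0,0,0],"jaw":0.45}]'; python3 -c "
from h import *
go(513.4,-29.5,100,8.5)"
```

```text
t: 27.95
ee_pos: [466.1, 174.6, 200.1]
orientation: [-2.048, -2.381, 0.003]
ft_force: [-0.2, -0.7, -8.4]
width: 53.0
grasp_force: 29.2
t 27.95 pos [466.1 174.6 200.1] xaz 98.6 yaz 8.6 tilt 0.11 q [ 0.33  0.27  1.92 -0.    0.95  0.18] w 53.0
shift [-208.8   16.4  100.2]
tool z turn rad 0.002
```

```bash
python3 -m creep '[{"translation":[-35,3,0],"angular":[0,0,0],"jaw":0.45},{"translation":[-80,6,0],"angular":[0,0,0],"jaw":0.45},{"translation":[-125,10,0],"angular":[0,0,0],"jaw":0.45},{"translation":[-170,13,0],"angular":[0,0,0],"jaw":0.45},{"translation":[-209,16,0],"angular":[0,0,0],"jaw":0.45},{"translation":[-209,16,0],"angular":[0,0,0],"jaw":0.45},{"translation":[-209,16,45],"angular":[0,0,0],"jaw":0.45},{"translation":[-209,16,90],"angular":[0,0,0],"jaw":0.45}]'; python3 -c "
from h import *
go(513.4,-29.5,55,8.5)"
```

```text
t: 28.95
ee_pos: [514.0, -27.0, 109.9]
orientation: [2.047, 2.382, 0.001]
ft_force: [-1.0, 0.4, -7.5]
width: 52.8
grasp_force: 29.3
t 28.95 pos [514.  -27.  109.9] xaz 98.7 yaz 8.7 tilt 0.05 q [-0.08  0.43  1.95  0.    0.76 -0.23] w 52.8
shift [-2.4 -1.  54.9]
tool z turn rad 0.003
```

```bash
python3 -m creep '[{"translation":[-2,-1,25],"angular":[0,0,0],"jaw":0.45},{"translation":[-2,-1,42],"angular":[0,0,0],"jaw":0.45},{"translation":[-2,-1,50],"angular":[0,0,0],"jaw":0.45},{"translation":[-2,-1,54],"angular":[0,0,0],"jaw":0.45},{"translation":[-2,-1,55],"angular":[0,0,0],"jaw":0.45},{"translation":[-2,-1,55],"angular":[0,0,0],"jaw":0.45},{"translation":[-2,-1,55],"angular":[0,0,0],"jaw":0.45},{"translation":[-2,-1,55],"angular":[0,0,0],"jaw":0.45}]'; python3 -c "
from h import *
go(513.4,-29.5,55,8.5)"
```

```text
t: 29.95
ee_pos: [514.1, -29.8, 56.2]
orientation: [2.047, 2.382, 0.001]
ft_force: [1.0, -0.7, -3.9]
width: 53.0
grasp_force: 29.3
t 29.95 pos [514.1 -29.8  56.2] xaz 98.6 yaz 8.6 tilt 0.06 q [-0.08  0.53  1.97 -0.    0.65 -0.23] w 53.0
shift [ 0.4 -0.6  1.2]
tool z turn rad 0.003
```

Partly supported (−8 to −4 N), so I go down 2 mm more, release and clear away.

```bash
python3 -m creep '[{"translation":[0,0,1],"angular":[0,0,0],"jaw":0.45},{"translation":[0,0,2],"angular":[0,0,0],"jaw":0.45},{"translation":[0,0,2],"angular":[0,0,0],"jaw":0.45},{"translation":[0,0,2],"angular":[0,0,0],"jaw":0.45},{"translation":[0,0,2],"angular":[0,0,0],"jaw":1},{"translation":[0,0,2],"angular":[0,0,0],"jaw":1},{"translation":[0,0,2],"angular":[0,0,0],"jaw":1},{"translation":[0,0,2],"angular":[0,0,0],"jaw":1}]'; python3 -m creep '[{"translation":[0,0,-20],"angular":[0,0,0],"jaw":1},{"translation":[0,0,-60],"angular":[0,0,0],"jaw":1},{"translation":[0,0,-115],"angular":[0,0,0],"jaw":1},{"translation":[0,0,-140],"angular":[0,0,0],"jaw":1},{"translation":[40,0,-150],"angular":[0,0,0],"jaw":1},{"translation":[100,0,-150],"angular":[0,0,0],"jaw":1},{"translation":[160,0,-150],"angular":[0,0,0],"jaw":1},{"translation":[210,0,-150],"angular":[0,0,0],"jaw":1}]'; python3 -m creep '[{"translation":[60,0,0],"angular":[0,0,0],"jaw":1},{"translation":[120,0,0],"angular":[0,0,0],"jaw":1},{"translation":[170,0,0],"angular":[0,0,0],"jaw":1},{"translation":[170,0,0],"angular":[0,0,0],"jaw":1},{"translation":[170,0,0],"angular":[0,0,0],"jaw":1},{"translation":[170,0,0],"angular":[0,0,0],"jaw":1},{"translation":[170,0,0],"angular":[0,0,0],"jaw":1},{"translation":[170,0,0],"angular":[0,0,0],"jaw":1}]'
python3 - <<'E'
from h import *
im=ctrl.get_image("top")
cv2.imwrite("pics/c6.png",cv2.resize(im[130:310,230:480,::-1],None,fx=3.2,fy=3.2,interpolation=3))
E
```

```text
t: 30.95
ee_pos: [513.7, -29.7, 53.6]
orientation: [-2.047, -2.383, 0.0]
ft_force: [-1.1, -0.0, 0.6]
width: 86.9
grasp_force: 0.0
t: 31.95
ee_pos: [481.5, 179.9, 203.7]
orientation: [2.047, 2.383, 0.0]
ft_force: [0.5, 0.2, 0.2]
width: 87.7
grasp_force: 0.0
t: 32.95
ee_pos: [456.8, 345.3, 203.8]
orientation: [2.049, 2.381, 0.0]
ft_force: [-0.5, -0.4, 0.3]
width: 87.7
grasp_force: 0.0
```

View pics/c6.png

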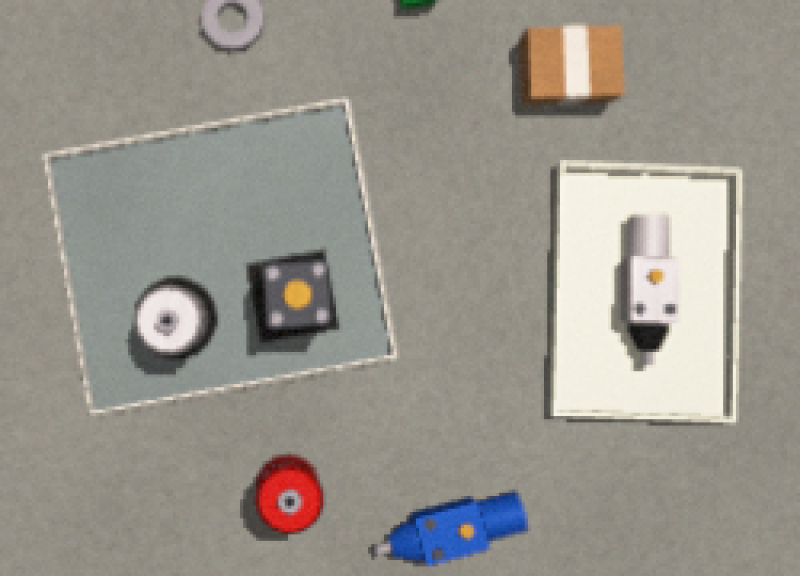

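The filter (stub at top px (282,230)), the pump (port at (323,222)) and the cylinder in the tray (housing at (434,219)) all look placed. I check the numbers once more before handing in.

Run:
```python
from h import *
q=lambda p,z:np.round(w("top",crop(p,3.2,(230,130)),z),1).tolist()
print("pump",q([(297,294)],118),"pad 512.5,-31.5","cyl",q([(654,289)],44),"tray 522,-339")
```

```text
pump [[513.2, -33.1, 118.0]] pad 512.5,-31.5 cyl [[524.2, -338.6, 44.0]] tray 522,-339
```

```bash
python3 -c "
from workcell import ctrl
print(ctrl.close_job())"
```

```text
the job is handed in; nothing more can be done
None
```

The job is handed in at about 33 s of the 128 s allowed: by my last measurements the cylinder lies lengthwise about 2 mm from the order tray's middle, and the filter and pump stand about 2–4 mm from the middles of their pads; the bearing and the carton look untouched in the last picture, which does not show the grease pot, and no verdict came back.

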